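Sweep the loose caps into the bench dustpan

ROBOT

A 6-joint arm with a two-finger parallel gripper is mounted at the origin on the work surface. World frame = base frame: x ahead of the robot, y to its left, z up, the work surface at z = 0. Lengths are in m, angles in degrees, forces in N, time in s.
With the tool pointing down it reaches from about 0.25 to 0.725 m from the base axis. Payload 9.7 kg.
Tool frame: the origin (TCP) lies at the very end of the fingers, on their centre line; the grasp point (between the pads) lies tcp_to_grasp behind it (tcp_to_grasp is the distance from the TCP to the grasp point, in m); z points along the fingers, y is the direction in which the jaws open and shut (so a half turn about z gives the same grasp; the last joint's range is limited). The gripper opens to 85 mm and grips with 20 to 120 N. Pads are 22 mm wide; open, the fingers measure 114 mm over their backs; the gripper's body (76 mm by 85 mm) begins 54 mm behind the grasp point. The pads swing forward as they close: fully open they stand 13 mm farther back than shut.
Start: joints at [68.698, 4.979, 10.078, 95.1, 0, 90], TCP at [0.2, 0.512, 0.231] pointing down, gripper open.
Joint ranges: [-179.16, 179.16], [-48.56, 103.87], [-65.8, 70.77], [-126.05, 130.52], [-82.76, 87.17], [-180, 180]. Speed limits (degrees/s): [127.2, 127.2, 147.25, 180, 180, 180].

INTERFACE

Orientations are given as [roll, pitch, yaw] about the fixed x, y, z axes, in that order (R = Rz(yaw) Ry(pitch) Rx(roll)).
In Python, from workcell import * gives the robot as it stands. The module is installed in compiled form; this text tells all that it offers.
- The arm moves only by the shell command python3 -m pendant 'ROWS' [FORCE]. ROWS is JSON, a list of rows, each a list of 3 entries, a list of its own where there are three numbers: the opening in per cent of the stroke, from 0 (shut) to 100 (fully open), then the shift along the world's x, y, z in mm, then the turn, a rotation vector about the world's x, y, z in degrees. A call has 1 to 20 rows; each row is the pose to reach, as a shift and turn from the pose measured when the call began; what a row does not reach only later rows make up. A row lasts 1/8 s, in which the tool goes at most 62.5 mm and 10.7 degrees, less where a joint would pass 70% of its speed; a pose out of reach is approached as far as the arm can. A call with a gripper value outside its range is refused whole. The fingers move at their own pace and stop on an object; FORCE is the grip in N (left out, the last holds). Time passes only in rows, so rows that repeat a pose let the fingers close. It gives the time, the measured TCP pose, the force and the opening at its end, in the units of the state.
- get_obs(): the state, without advancing time (a new reading comes with each control period).
- camera(name): name is "scene" or "side" or "wrist"; returns a dict with "img" (384x512x3 uint8, red, green, blue), "fx", "fy", "cx", "cy" (pixels), "cam_to_world" (4x4, takes a point from camera to world coordinates); the wrist camera has in their place "T_tool_cam" (4x4, takes a point from camera to tool coordinates, whose origin is the TCP and whose axes are the flange's). Camera axes: x right, y down, z forward; pixel columns grow to the right and rows downward; lengths in m; the calibration is good to about 2 mm. A picture is of the moment at which its call begins: read the wrist's pose just before it. There is no depth.
- job_done(): hands the job in, once; it reports no verdict.
Trained networks look in a picture, given as the dict that the camera call returned (one of the last four; its "shot" number tells which), for a name from the list of things; names that differ only in an ending like _2 or _b are one class to them, and where a whole thing is asked for, a point or a joint stands for the part that bears it (a point fixed in the world has none). Each returns a list of dicts, best first, with "confidence" (0 to 1); they miss things now and then, are a little off and sometimes report something else, mostly with a low value. They report only what shows in the picture. A call takes as long as a camera call. They do not tell look-alikes from the thing itself.
- regions_of(picture, label): "region" (384x512 bool, what is visible of it).
- pinpoint(picture, label): "position" ([x, y, z] in m, in world coordinates, good to about 4 mm: a listed point, or the origin of a listed thing).
The state is a dict: "time": time; "q": joint angles; "qd": joint speeds; "joint_efforts": joint torques, N m; "ee_pos": TCP position; "tcp_rot": TCP orientation; "wrist_force": force on the tool from outside, world axes, zero at the start; "torque": the same for the moment, N m; "opening": finger opening in m.
Only numpy, scipy, OpenCV 4.12 (cv2) and the standard library are available. Lean on these libraries where they do the work, as an engineer would, in place of code of your own. Each camera call takes 0.05 s, during which the arm holds its last target. There are 200 camera calls.

TASK

Class is over: with the fingertips, sweep the four loose blue screw caps along the black bench and up over the front lip of the steel dustpan, until every cap lies inside the pan, past the sloping lip. Sweep steadily and gently: do not pinch or lift a cap, press hard on it or flick it along. Leave the dustpan, the small capped jar standing among the caps, the pH meter and the electrode rack where they are.

Things in the scene. Friction and masses are not known exactly. Their poses are not given: they have to be found in the camera images.
- cap1: Loose blue ribbed screw cap lying flat, top up, on the bench: a round disc 36 mm across and 16 mm high, 10 to 18 g, slides easily. It starts nearer the robot, nearer the dustpan. Origin: centre of its underside, z up.
- cap2: Loose blue ribbed screw cap lying flat, top up, on the bench: a round disc 36 mm across and 16 mm high, 10 to 18 g, slides easily. It starts farther from the robot, nearer the dustpan. Origin: centre of its underside, z up.
- cap3: Loose blue ribbed screw cap lying flat, top up, on the bench: a round disc 36 mm across and 16 mm high, 10 to 18 g, slides easily. It starts nearer the robot, farther from the dustpan. Origin: centre of its underside, z up.
- cap4: Loose blue ribbed screw cap lying flat, top up, on the bench: a round disc 36 mm across and 16 mm high, 10 to 18 g, slides easily. It starts farther from the robot, farther from the dustpan. Origin: centre of its underside, z up.
- dustpan: Low open dustpan of sheet steel, 0.8 kg, loose, flat on the bench at the robot's left, mouth towards the caps (about -y, turned up to 17 degrees). Origin: on the bench, under the middle of the lip's front edge; own x along that edge, own y straight in to the back, z up. Mouth 240 mm wide, pan 190 mm deep (own y 0 to 190); a black handle behind it reaches y = 330 mm, 50 mm high.
- pan_lip (a point): Middle of the top of the dustpan's sloping lip, 25 mm in from its front edge (own y of the pan). The lip is a smooth ramp the full width of the pan, from 0 at the front edge up to 3 mm here; behind this line the floor is flat, its top 3 mm above the bench.
- pan_back (a point): Middle of the dustpan's back wall at its top rim: own y 188 mm, 45 mm above the bench. Back and side walls are 3 mm thick; the side walls (own x -120 and +120 mm outside) rise from 8 mm high near the mouth to 20 mm at own y 30 mm and 45 mm at the back. Front and top are open.
- jar: Small closed sample jar, white plastic, 46 mm across, with the same blue cap screwed on top, 54 mm high in all, 60 g, standing upright among the loose caps, between the nearer and the farther ones. Leave it standing. Origin: centre of its underside.
- meter: Hand-held pH meter, white and blue plastic, lying on its back to the right of the work: 190 mm (own x) by 82 mm (own y) by 36 mm high, with two short steel connectors at its +x end that reach 110 mm from the centre. Leave alone. Origin: centre of its underside.
- rack: Blue plastic test-tube rack full of electrodes, 100 mm (own x) by 210 mm (own y), 75 mm high, the electrodes reach 180 mm, standing to the right of the work. Leave alone. Origin: centre of its underside.
Not all that is in view belongs to the job. What is shaped like the cap1 but orange or white is not meant.

How it is judged (in metres and radians):
At the end, for the whole second after the job is handed in: All four caps at rest in the dustpan, centres over 40 mm behind the lip's front edge, inside the side and back walls, undersides under 30 mm above the bench; dustpan moved less than 30 mm; jar, meter and rack moved less than 15 mm, tilted less than 0.2 rad (y of cap1 in the frame of dustpan between 0.04 and 0.19 m and x of cap1 in the frame of dustpan between -0.12 and 0.12 m and z of each of cap1, cap2, cap3, cap4 in the frame of dustpan below 0.03 m and linear speed of each of cap1, cap2, cap3, cap4 below 0.02 m/s and y of cap2 in the frame of dustpan between 0.04 and 0.19 m and x of cap2 in the frame of dustpan between -0.12 and 0.12 m and y of cap3 in the frame of dustpan between 0.04 and 0.19 m and x of cap3 in the frame of dustpan between -0.12 and 0.12 m and y of cap4 in the frame of dustpan between 0.04 and 0.19 m and x of cap4 in the frame of dustpan between -0.12 and 0.12 m and distance of dustpan from where it was at the start of the episode below 0.03 m and distance of each of jar, meter, rack from where it was at the start of the episode below 0.015 m and angle between each of jar, meter, rack's own z axis and vertical below 0.2 rad); the robot touches nothing.
It fails at once if a cap is lifted: its underside centre rises more than 35 mm above the bench (height (world z) of any of cap1, cap2, cap3, cap4 above 0.035 m).
It fails at once if a cap is pinched or pressed with more than 15 N by the fingers (contact force between the fingers and cap1 above 15 N or contact force between the fingers and cap2 above 15 N or contact force between the fingers and cap3 above 15 N or contact force between the fingers and cap4 above 15 N).
It fails at once if a cap is flicked: it moves faster than 0.8 m/s (linear speed of any of cap1, cap2, cap3, cap4 above 0.8 m/s).
It fails at once if the dustpan is pushed 30 mm or more from its place (distance of dustpan from where it was at the start of the episode above 0.03 m).
It fails at once if a bystander (jar, pH meter, electrode rack) is moved 15 mm or tipped 0.2 rad (distance of any of jar, meter, rack from where it was at the start of the episode above 0.015 m or angle between any of jar, meter, rack's own z axis and vertical above 0.2 rad).
It also fails if it takes over 72 s, if anything falls off the work surface, if the arm or the gripper's body presses on something with over 40 N, if the wrist force passes 120 N, or if a joint passes its speed limit or range.

## Working session

There is one attempt and no reset: what is moved stays moved. The work goes in short steps, Python scripts to look and compute and a shell command to move; the robot and the scene stay as the last step left them, time stands still between calls to the robot, and variables do not carry over. Pictures are saved under pics/ and viewed, about 8 in all and at most 12, crops included, and the job is handed in when it is done.

```bash
mkdir -p pics; cat > h.py <<'E'
from workcell import *
import numpy as np, cv2
def save(p,f): cv2.imwrite('pics/'+f, p['img'][:,:,::-1])
E
python3 - <<'E'
from h import *
o=get_obs(); print({k:np.round(v,3) for k,v in o.items()})
S={}
for n in ('scene','side'):
    p=camera(n); S[n]=p
    save(p,n+'0.png'); print(n,np.round(p['cam_to_world'],3).tolist(),p['fx'])
    for l in ['cap1','dustpan','pan_lip','pan_back','jar','meter','rack']:
        print(l,[(np.round(d['position'],3).tolist(),round(d['confidence'],2)) for d in pinpoint(p,l)])
cv2.imwrite('pics/both0.png',np.vstack([S['scene']['img'],S['side']['img']])[:,:,::-1])
E
```

```text
{'time': np.float64(0.0), 'q': array([ 6.8697e+01,  5.0110e+00,  1.0034e+01,  9.5100e+01, -2.0000e-03,
        9.0001e+01]), 'qd': array([-0.064, -0.024,  0.013,  0.056,  0.027, -0.047]), 'joint_efforts': array([-1.0000e-03, -5.2039e+01,  4.6480e+01,  1.7000e-02, -0.0000e+00,
        0.0000e+00]), 'ee_pos': array([0.2  , 0.512, 0.231]), 'tcp_rot': array([-1.79924e+02,  2.00000e-03,  1.58696e+02]), 'wrist_force': array([-0.038,  0.21 ,  0.302]), 'torque': array([ 0.032,  0.03 , -0.047]), 'opening': np.float64(0.085)}
scene [[-0.427, 0.648, -0.63, 1.127], [0.904, 0.321, -0.282, 0.149], [0.019, -0.69, -0.723, 0.762], [0.0, 0.0, 0.0, 1.0]] 364.4030861498753
cap1 [([0.622, -0.205, -0.001], 0.65), ([0.446, -0.168, 0.0], 0.63), ([0.373, -0.073, 0.0], 0.63), ([0.363, 0.012, -0.0], 0.6), ([0.607, -0.017, 0.002], 0.57), ([0.44, -0.022, 0.0], 0.51)]
dustpan [([0.548, 0.15, 0.003], 0.63)]
pan_lip [([0.554, 0.178, 0.001], 0.62), ([0.626, -0.441, -0.001], 0.32)]
pan_back [([0.534, 0.345, 0.044], 0.66)]
jar [([0.532, -0.102, -0.001], 0.89)]
meter [([0.626, -0.442, 0.0], 0.66)]
rack [([0.402, -0.567, 0.001], 0.6)]
side [[0.953, -0.161, 0.256, 0.222], [-0.302, -0.548, 0.78, -0.998], [0.015, -0.821, -0.571, 0.722], [0.0, 0.0, 0.0, 1.0]] 411.7219083920531
cap1 [([0.62, -0.202, -0.0], 0.7), ([0.434, -0.022, -0.001], 0.68), ([0.363, 0.012, -0.002], 0.67), ([0.444, -0.17, 0.001], 0.53), ([0.374, -0.076, 0.001], 0.51), ([0.612, -0.014, 0.0], 0.49)]
dustpan [([0.555, 0.156, -0.002], 0.91)]
pan_lip [([0.552, 0.174, 0.004], 0.7)]
pan_back [([0.538, 0.342, 0.049], 0.66)]
jar [([0.532, -0.105, 0.0], 0.75), ([0.436, -0.018, -0.001], 0.28)]
meter [([0.627, -0.445, 0.006], 0.71)]
rack [([0.398, -0.567, -0.005], 0.9)]
```

View pics/scene0.png

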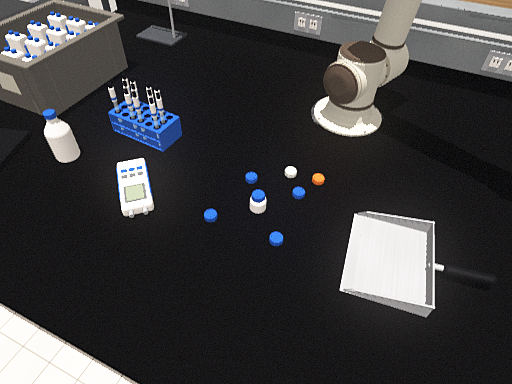

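View pics/side0.png

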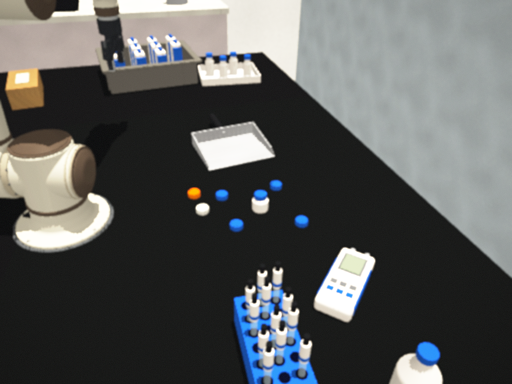

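The scene picture shows six discs:
- Blue discs at (298,193), (276,239), (251,177) and (210,215). They stand around the jar at (258,202) and fit cap1, cap2, cap3 and cap4 by place and colour.
- Orange at (318,179) and white at (291,172). These are look-alikes, not meant.

The pan is at (390,260). Next I check by colour triangulation and one enlarged crop.

```bash
python3 - <<'E'
from h import *
est={'cap1':(.437,-.022),'cap2':(.61,-.015),'cap3':(.445,-.169),'cap4':(.621,-.203)}
C={n:camera(n) for n in('scene','side')}
R={n:[] for n in est}
for n,p in C.items():
    T=p['cam_to_world']; hsv=cv2.cvtColor(p['img'],cv2.COLOR_RGB2HSV)
    m=cv2.inRange(hsv,(100,120,60),(125,255,255)); _,_,st,ce=cv2.connectedComponentsWithStats(m)
    for k,e in est.items():
        c=T[:3,:3].T@(np.r_[e,.008]-T[:3,3]); u=np.array([p['fx']*c[0]/c[2]+p['cx'],p['fy']*c[1]/c[2]+p['cy']])
        i=1+np.argmin(np.linalg.norm(ce[1:]-u,axis=1)); v=ce[i]
        d=T[:3,:3]@np.array([(v[0]-p['cx'])/p['fx'],(v[1]-p['cy'])/p['fy'],1]); R[k].append((T[:3,3],d/np.linalg.norm(d)))
for k,r in R.items():
    A=sum(np.eye(3)-np.outer(d,d) for _,d in r); b=sum((np.eye(3)-np.outer(d,d))@o for o,d in r)
    print(k,np.linalg.solve(A,b).round(4),[np.round((o+d*(.009-o[2])/d[2])[:2],4).tolist() for o,d in r])
cv2.imwrite('pics/crop1.png',cv2.resize(C['scene']['img'][155:315,195:455,::-1],None,fx=3,fy=3,interpolation=cv2.INTER_CUBIC))
E
```

```text
cap1 [ 0.4395 -0.0202  0.0083] [[0.4407, -0.0203], [0.4389, -0.0204]]
cap2 [ 0.6124 -0.0158  0.0089] [[0.6134, -0.0162], [0.6119, -0.0149]]
cap3 [ 0.4442 -0.1659  0.0082] [[0.4458, -0.1659], [0.4434, -0.166]]
cap4 [ 0.6193 -0.2014  0.0083] [[0.6202, -0.2014], [0.6186, -0.2018]]
```

View pics/crop1.png

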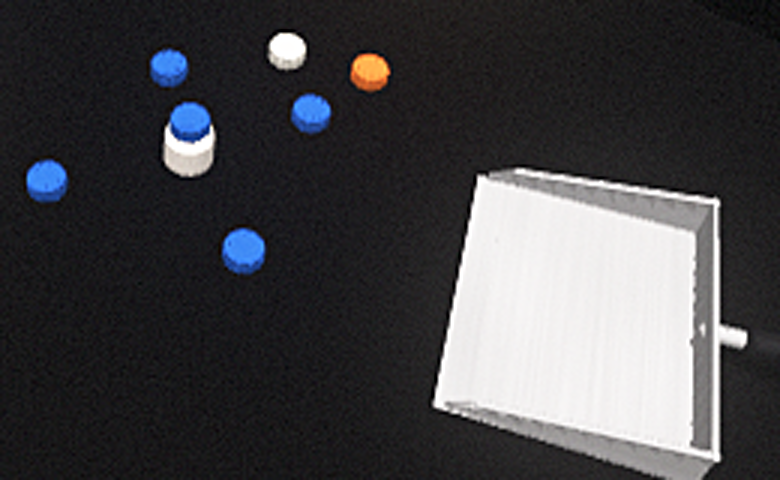

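```bash
python3 -m pendant '[[33,[20,-50,-10],[0,0,-6]],[33,[40,-100,-20],[0,0,-12]],[33,[60,-150,-30],[0,0,-18]],[33,[80,-200,-40],[0,0,-24]],[33,[100,-250,-50],[0,0,-30]],[33,[120,-300,-60],[0,0,-36]],[33,[140,-350,-70],[0,0,-42]],[33,[160,-400,-80],[0,0,-48]],[33,[180,-450,-90],[0,0,-54]],[33,[200,-500,-100],[0,0,-60]],[33,[220,-550,-115],[0,0,-65]],[33,[240,-590,-131],[0,0,-65]],[33,[240,-590,-131],[0,0,-65]],[33,[240,-590,-131],[0,0,-65]]]' 20
python3 - <<'E'
from h import *
import itertools
p=camera('scene');T=p['cam_to_world']
for v in [(355,214),(340.7,290)]:
    d=T[:3,:3]@np.array([(v[0]-p['cx'])/p['fx'],(v[1]-p['cy'])/p['fy'],1]); print((T[:3,3]-d*T[2,3]/d[2]).round(3))
w=camera('wrist'); s=camera('side')
cv2.imwrite('pics/a1.png',np.hstack([cv2.resize(w['img'],(400,300)),cv2.resize(s['img'][100:280,120:360],(400,300))])[:,:,::-1])
E
```

```text
time: 2.65
ee_pos: [0.4396, -0.0774, 0.1004]
tcp_rot: [-180.0, -0.0, 93.7]
wrist_force: [0.2, 0.1, 0.6]
opening: 0.0283
[0.439 0.144 0.   ]
[0.674 0.171 0.   ]
```

View pics/a1.png

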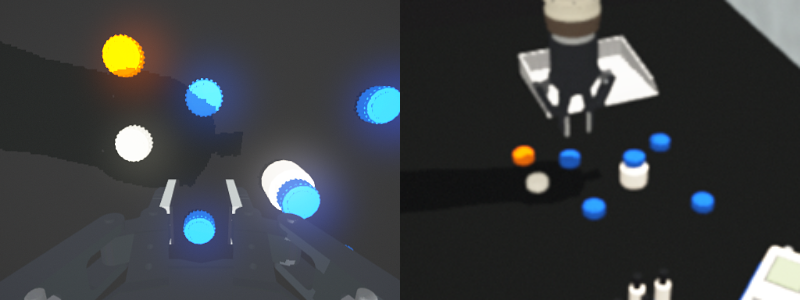

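Left, the wrist view: cap1 is ahead of the open fingers, with the jar and the white disc clear on either side. The pan mouth corners come out at (0.439,0.144) and (0.674,0.171), which puts the pan's yaw at about 6.5°. Descend first.

```bash
python3 -m pendant '[[33,[0,0,-40],[0,0,0]],[33,[0,0,-75],[0,0,0]],[33,[0,0,-90],[0,0,0]],[33,[0,0,-96],[0,0,0]],[33,[0,0,-96],[0,0,0]],[33,[0,8,-96],[0,0,0]],[33,[0,16,-96],[0,0,0]],[33,[2,26,-96],[0,0,0]],[33,[4,38,-96],[0,0,0]],[33,[6,50,-96],[0,0,0]],[33,[9,60,-96],[0,0,0]],[33,[9,60,-96],[0,0,0]]]'
python3 - <<'E'
from h import *
s=camera('side');w=camera('scene')
cv2.imwrite('pics/a2.png',np.hstack([cv2.resize(w['img'][140:260,230:390],(400,300)),cv2.resize(s['img'][130:250,160:320],(400,300))])[:,:,::-1])
E
```

```text
time: 4.3
ee_pos: [0.449, -0.016, 0.0049]
tcp_rot: [179.9, 0.0, 93.9]
wrist_force: [0.1, 0.0, 0.0]
opening: 0.0282
```

View pics/a2.png

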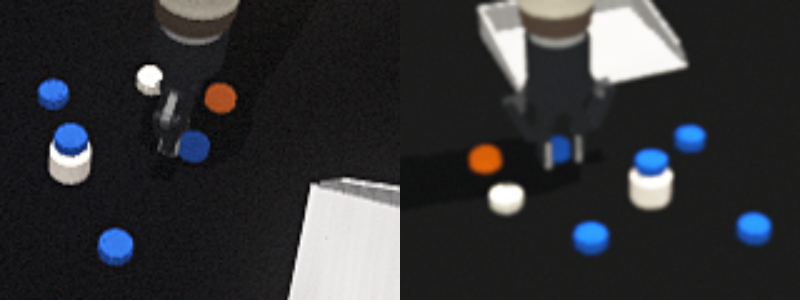

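```bash
python3 -m pendant '[[33,[4,8,0],[0,0,0]],[33,[11,22,0],[0,0,0]],[33,[19,40,0],[0,0,0]],[33,[27,58,0],[0,0,0]],[33,[35,76,0],[0,0,0]],[33,[43,94,0],[0,0,0]],[33,[49,112,0],[0,0,0]],[33,[50,128,1],[0,0,0]],[33,[50,144,3],[0,0,0]],[33,[49,160,4],[0,0,0]],[33,[48,176,4],[0,0,0]],[33,[46,194,4],[0,0,0]],[33,[44,212,4],[0,0,0]],[33,[42,230,4],[0,0,0]],[33,[40,246,4],[0,0,0]],[33,[39,260,4],[0,0,0]],[33,[38,270,4],[0,0,0]],[33,[38,278,4],[0,0,0]],[33,[37,282,4],[0,0,0]],[33,[37,282,4],[0,0,0]]]'
python3 - <<'E'
from h import *
s=camera('scene');w=camera('wrist')
cv2.imwrite('pics/a3.png',np.hstack([cv2.resize(w['img'],(400,300)),cv2.resize(s['img'][140:320,220:460],(400,300))])[:,:,::-1])
for l in ['cap1','dustpan','pan_back','jar']:
        print(l,[(np.round(d['position'],3).tolist(),round(d['confidence'],2)) for d in pinpoint(s,l)])
E
```

```text
time: 6.9
ee_pos: [0.4858, 0.2654, 0.0088]
tcp_rot: [180.0, 0.0, 93.8]
wrist_force: [0.5, -0.5, 0.4]
opening: 0.028
cap1 [([0.622, -0.2, -0.002], 0.7), ([0.443, -0.168, -0.0], 0.69), ([0.487, 0.289, 0.006], 0.66), ([0.372, -0.073, 0.002], 0.63), ([0.362, 0.012, -0.004], 0.56)]
dustpan [([0.55, 0.151, 0.0], 0.8)]
pan_back [([0.536, 0.345, 0.046], 0.82)]
jar [([0.532, -0.104, -0.001], 0.63)]
```

View pics/a3.png

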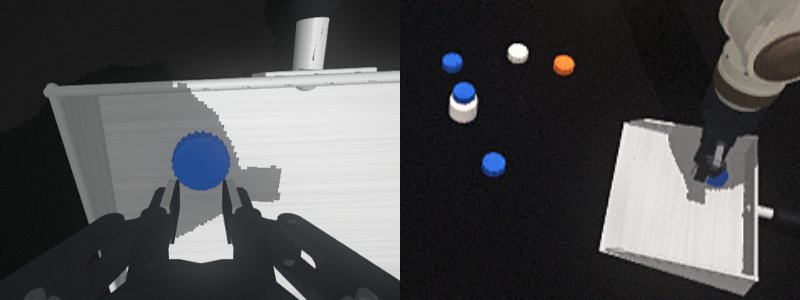

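Cap1 is in the pan at (0.487,0.289) and nothing else moved. Now cap2.

```bash
python3 -m pendant '[[33,[1,-8,0],[0,0,0]],[33,[2,-16,20],[0,0,0]],[33,[5,-20,60],[0,0,0]],[33,[20,-60,90],[0,0,0]],[33,[38,-110,90],[0,0,0]],[33,[56,-160,90],[0,0,0]],[33,[74,-210,90],[0,0,0]],[33,[92,-255,90],[0,0,0]],[33,[110,-300,90],[0,0,0]],[33,[126,-337,85],[0,0,0]],[33,[126,-337,60],[0,0,0]],[33,[126,-337,25],[0,0,0]],[33,[126,-337,5],[0,0,0]],[33,[126,-337,-4],[0,0,0]],[33,[126,-337,-4],[0,0,0]],[33,[126,-329,-4],[0,0,0]],[33,[126,-320,-4],[0,0,0]],[33,[126,-310,-4],[0,0,0]],[33,[125,-300,-4],[0,0,0]],[33,[125,-290,-4],[0,0,0]]]'
```

```text
time: 9.7
ee_pos: [0.6108, -0.0241, 0.0049]
tcp_rot: [180.0, 0.0, 93.8]
wrist_force: [0.6, -0.6, 0.5]
opening: 0.0286
```

```bash
python3 -m pendant '[[33,[-1,10,0],[0,0,0]],[33,[-2,26,0],[0,0,0]],[33,[-4,44,0],[0,0,0]],[33,[-6,62,0],[0,0,0]],[33,[-8,80,0],[0,0,0]],[33,[-10,98,0],[0,0,0]],[33,[-12,116,0],[0,0,0]],[33,[-14,134,0],[0,0,0]],[33,[-15,150,2],[0,0,0]],[33,[-16,166,4],[0,0,0]],[33,[-18,182,4],[0,0,0]],[33,[-20,200,4],[0,0,0]],[33,[-22,218,4],[0,0,0]],[33,[-24,236,4],[0,0,0]],[33,[-25,254,4],[0,0,0]],[33,[-26,268,4],[0,0,0]],[33,[-27,280,4],[0,0,0]],[33,[-28,288,4],[0,0,0]],[33,[-28,294,4],[0,0,0]],[33,[-28,294,4],[0,0,0]]]'
python3 - <<'E'
from h import *
s=camera('scene')
for l in ['cap1','dustpan','pan_back','jar']:
        print(l,[(np.round(d['position'],3).tolist(),round(d['confidence'],2)) for d in pinpoint(s,l)])
E
```

```text
time: 12.2
ee_pos: [0.5828, 0.2702, 0.0089]
tcp_rot: [180.0, 0.0, 93.8]
wrist_force: [0.2, -0.1, 0.4]
opening: 0.0278
cap1 [([0.446, -0.168, 0.001], 0.67), ([0.577, 0.294, 0.002], 0.64), ([0.621, -0.203, 0.001], 0.62), ([0.363, 0.012, 0.001], 0.55), ([0.373, -0.076, 0.002], 0.55)]
dustpan [([0.552, 0.149, -0.0], 0.62)]
pan_back [([0.534, 0.344, 0.046], 0.93)]
jar [([0.532, -0.106, 0.001], 0.65)]
```

```bash
python3 -m pendant '[[33,[1,-8,0],[0,0,0]],[33,[2,-16,20],[0,0,0]],[33,[0,-22,60],[0,0,0]],[33,[-15,-65,95],[0,0,0]],[33,[-30,-115,95],[0,0,0]],[33,[-45,-165,95],[0,0,0]],[33,[-60,-215,95],[0,0,0]],[33,[-80,-265,95],[0,0,0]],[33,[-100,-315,95],[0,0,0]],[33,[-115,-365,95],[0,0,0]],[33,[-127,-415,95],[0,0,0]],[33,[-138,-460,95],[0,0,0]],[33,[-138,-487,90],[0,0,0]],[33,[-138,-487,60],[0,0,0]],[33,[-138,-487,25],[0,0,0]],[33,[-138,-487,5],[0,0,0]],[33,[-138,-487,-4],[0,0,0]],[33,[-138,-487,-4],[0,0,0]],[33,[-138,-478,-4],[0,0,0]],[33,[-138,-470,-4],[0,0,0]]]'
```

```text
time: 14.95
ee_pos: [0.4453, -0.2, 0.0059]
tcp_rot: [179.9, 0.0, 93.8]
wrist_force: [-0.1, -0.2, 0.3]
opening: 0.0283
```

```bash
python3 -m pendant '[[33,[0,8,-1],[0,0,0]],[33,[0,16,-1],[0,0,0]],[33,[0,28,-1],[0,0,0]],[33,[0,44,-1],[0,0,0]],[33,[0,62,-1],[0,0,0]],[33,[0,80,-1],[0,0,0]],[33,[0,98,-1],[0,0,0]],[33,[0,116,-1],[0,0,0]],[33,[2,134,-1],[0,0,0]],[33,[6,152,-1],[0,0,0]],[33,[12,170,-1],[0,0,0]],[33,[19,188,-1],[0,0,0]],[33,[27,206,-1],[0,0,0]],[33,[35,224,-1],[0,0,0]],[33,[43,242,-1],[0,0,0]],[33,[51,260,-1],[0,0,0]],[33,[57,278,-1],[0,0,0]],[33,[61,294,-1],[0,0,0]],[33,[63,304,-1],[0,0,0]],[33,[64,310,-1],[0,0,0]]]'
python3 -m pendant '[[33,[0,6,0],[0,0,0]],[33,[0,16,1],[0,0,0]],[33,[-1,30,3],[0,0,0]],[33,[-2,46,4],[0,0,0]],[33,[-3,62,4],[0,0,0]],[33,[-5,76,4],[0,0,0]],[33,[-6,88,4],[0,0,0]],[33,[-7,96,4],[0,0,0]],[33,[-7,102,4],[0,0,0]],[33,[-7,104,4],[0,0,0]],[33,[-7,104,4],[0,0,0]]]'
python3 - <<'E'
from h import *
s=camera('scene');w=camera('wrist')
cv2.imwrite('pics/a4.png',np.hstack([cv2.resize(w['img'],(400,300)),cv2.resize(s['img'][140:320,200:440],(400,300))])[:,:,::-1])
for l in ['cap1','dustpan','pan_back','jar']:
        print(l,[(np.round(d['position'],3).tolist(),round(d['confidence'],2)) for d in pinpoint(s,l)])
E
```

```text
time: 17.45
ee_pos: [0.5093, 0.1106, 0.0048]
tcp_rot: [179.9, 0.1, 93.8]
wrist_force: [-0.2, 0.5, 0.3]
opening: 0.028
time: 18.82
ee_pos: [0.5023, 0.2145, 0.0087]
tcp_rot: [179.9, 0.1, 93.8]
wrist_force: [0.1, 0.4, 0.2]
opening: 0.028
cap1 [([0.364, 0.011, 0.001], 0.7), ([0.621, -0.203, -0.001], 0.68), ([0.372, -0.075, 0.004], 0.67), ([0.582, 0.295, 0.002], 0.52), ([0.486, 0.29, 0.005], 0.43), ([0.502, 0.235, 0.002], 0.41)]
dustpan [([0.623, -0.202, -0.001], 0.19)]
pan_back [([0.532, 0.342, 0.044], 0.6)]
jar [([0.532, -0.105, -0.001], 0.55)]
```

View pics/a4.png

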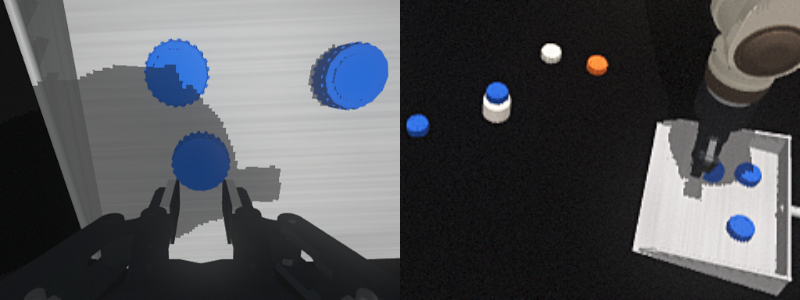

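```bash
python3 -m pendant '[[33,[1,-8,0],[0,0,0]],[33,[2,-16,20],[0,0,0]],[33,[10,-22,60],[0,0,0]],[33,[30,-60,95],[0,0,0]],[33,[50,-105,95],[0,0,0]],[33,[70,-150,95],[0,0,0]],[33,[90,-195,95],[0,0,0]],[33,[110,-240,95],[0,0,0]],[33,[117,-290,95],[0,0,0]],[33,[117,-340,95],[0,0,0]],[33,[117,-390,95],[0,0,0]],[33,[117,-440,95],[0,0,0]],[33,[117,-466,90],[0,0,0]],[33,[117,-466,60],[0,0,0]],[33,[117,-466,25],[0,0,0]],[33,[117,-466,5],[0,0,0]],[33,[117,-466,-4],[0,0,0]],[33,[117,-466,-4],[0,0,0]],[33,[117,-458,-4],[0,0,0]],[33,[117,-450,-4],[0,0,0]]]'
```

```text
time: 21.62
ee_pos: [0.6199, -0.2352, 0.0059]
tcp_rot: [179.8, 0.1, 93.8]
wrist_force: [0.5, 0.2, 0.8]
opening: 0.0281
```

```bash
python3 -m pendant '[[33,[0,8,-1],[0,0,0]],[33,[0,16,-1],[0,0,0]],[33,[0,28,-1],[0,0,0]],[33,[0,44,-1],[0,0,0]],[33,[0,62,-1],[0,0,0]],[33,[0,80,-1],[0,0,0]],[33,[0,98,-1],[0,0,0]],[33,[0,116,-1],[0,0,0]],[33,[0,134,-1],[0,0,0]],[33,[0,152,-1],[0,0,0]],[33,[0,170,-1],[0,0,0]],[33,[-1,188,-1],[0,0,0]],[33,[-3,206,-1],[0,0,0]],[33,[-5,224,-1],[0,0,0]],[33,[-8,242,-1],[0,0,0]],[33,[-11,260,-1],[0,0,0]],[33,[-14,278,-1],[0,0,0]],[33,[-17,294,-1],[0,0,0]],[33,[-19,306,-1],[0,0,0]],[33,[-20,314,-1],[0,0,0]]]'
python3 -m pendant '[[33,[-1,10,0],[0,0,0]],[33,[-2,24,0],[0,0,0]],[33,[-4,40,0],[0,0,0]],[33,[-6,56,1],[0,0,0]],[33,[-8,72,3],[0,0,0]],[33,[-10,88,4],[0,0,0]],[33,[-11,102,4],[0,0,0]],[33,[-12,114,4],[0,0,0]],[33,[-13,124,4],[0,0,0]],[33,[-14,130,4],[0,0,0]],[33,[-14,133,4],[0,0,0]],[33,[-14,133,4],[0,0,0]]]'
python3 -m pendant '[[33,[1,-8,0],[0,0,0]],[33,[2,-16,10],[0,0,0]],[33,[2,-20,40],[0,0,0]],[33,[0,-20,90],[0,0,0]],[33,[-30,-60,140],[0,0,0]],[33,[-70,-100,180],[0,0,0]],[33,[-110,-140,200],[0,0,0]],[33,[-150,-180,200],[0,0,0]],[33,[-190,-200,200],[0,0,0]],[33,[-190,-200,200],[0,0,0]],[33,[-190,-200,200],[0,0,0]]]'
python3 - <<'E'
from h import *
for n in('scene','side'):
    s=camera(n); save(s,n+'_end.png')
    for l in ['cap1','dustpan','pan_back','jar','meter','rack']:
        print(l,[(np.round(d['position'],3).tolist(),round(d['confidence'],2)) for d in pinpoint(s,l)])
E
```

```text
time: 24.12
ee_pos: [0.5997, 0.0796, 0.0049]
tcp_rot: [179.8, 0.1, 93.8]
wrist_force: [-0.5, -0.7, -0.3]
opening: 0.0283
time: 25.62
ee_pos: [0.5858, 0.2126, 0.0089]
tcp_rot: [179.8, 0.1, 93.8]
wrist_force: [0.4, -0.6, -0.5]
opening: 0.028
time: 27.0
ee_pos: [0.3961, 0.0122, 0.2096]
tcp_rot: [179.7, 0.1, 93.7]
wrist_force: [-0.3, 0.6, 0.3]
opening: 0.0282
cap1 [([0.584, 0.236, 0.001], 0.77), ([0.58, 0.294, 0.002], 0.76), ([0.488, 0.288, 0.004], 0.73), ([0.374, -0.073, 0.002], 0.68), ([0.364, 0.013, -0.002], 0.62), ([0.5, 0.236, 0.003], 0.44)]
dustpan [([0.629, -0.442, -0.001], 0.59)]
pan_back [([0.535, 0.342, 0.045], 0.83)]
jar [([0.533, -0.105, 0.001], 0.74)]
meter [([0.626, -0.44, -0.001], 0.79)]
rack [([0.4, -0.568, 0.004], 0.73)]
cap1 [([0.586, 0.234, 0.005], 0.65), ([0.581, 0.296, 0.004], 0.62), ([0.497, 0.238, 0.005], 0.57), ([0.482, 0.291, 0.002], 0.51), ([0.359, 0.013, -0.003], 0.48), ([0.375, -0.074, 0.001], 0.43)]
dustpan [([0.556, 0.157, -0.002], 0.92), ([0.626, -0.442, 0.001], 0.53)]
pan_back [([0.536, 0.344, 0.046], 0.6)]
jar [([0.535, -0.103, 0.002], 0.73), ([0.552, 0.173, 0.004], 0.25)]
meter []
rack [([0.399, -0.566, -0.002], 0.78)]
```

View pics/scene_end.png

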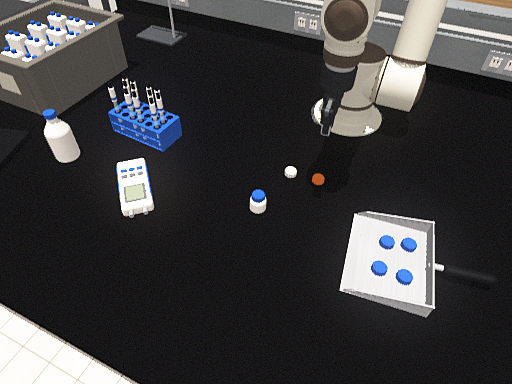

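The picture shows all four blue caps in the pan, at (387,242), (409,244), (379,268) and (404,277). The jar at (258,202), the meter and the rack are unchanged, and the gripper is clear. Handing in.

```bash
python3 -c "
from workcell import *
print(job_done())"
```

```text
the job is handed in; nothing more can be done
None
```

I swept the four blue caps into the dustpan one at a time, cradled between the partly open fingertips at about 0.14 m/s, and handed the job in. It took about 27 s of the 72 s, and the hand-in gives no verdict.

- **Caps:** both fixed cameras put them at about (0.485, 0.290), (0.580, 0.295), (0.499, 0.237) and (0.585, 0.235) m. That is roughly 80 to 140 mm behind the lip's front edge and inside the walls, with undersides 1 to 5 mm above the bench.
- **Dustpan, jar and rack:** in both cameras they were within the networks' few-millimetre scatter of where they started.
- **Meter:** it was also in place in the scene camera, but the side camera missed it in the last look.
- **Forces:** the wrist force read under 1 N at the end of every move. Finger-to-cap force was not measured directly.
- **Disagreement:** in the last two scene pictures the network gave no valid dustpan position, naming first a cap and then the meter instead. The side view (0.556, 0.157) and the back-wall point from both cameras show that the pan stayed put.

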